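# Lay out a pedalboard after repair

### The job

Move the four repaired effects pedals from the grey mat onto the pedalboard, each centred in its own marked bay and square with the board: in the white tuner's row the red pedal goes in the middle and the blue one at the other end, so that red sits between the tuner and blue; in the black power unit's row the green pedal goes in the middle and the yellow one at the other end, so that green sits between the power unit and yellow. Keep the pedals upright, set them down rather than drop them, and leave the solder spool, multimeter and parts tin where they are.

Things in the scene. Friction and masses are not known exactly. Their poses are not given: they have to be found in the camera images.
- red_pedal: Red effects pedal, loose: box 94 (x) x 46 (y) x 32 mm high, two black knobs towards +x and a steel footswitch towards -x standing 10 mm higher; about 0.24 kg. Origin: centre of underside; z up, x along its length, at the start within 35 degrees of the base's x. Starts upright on a 3 mm thick grey mat beside the other pedals. Grip across its plain 46 mm width at mid length.
- blue_pedal: Blue effects pedal, loose: box 94 (x) x 46 (y) x 32 mm high, three black knobs towards +x and a steel footswitch towards -x standing 10 mm higher; about 0.24 kg. Origin: centre of underside; z up, x along its length, at the start within 35 degrees of the base's x. Starts upright on a 3 mm thick grey mat beside the other pedals. Grip across its plain 46 mm width at mid length.
- green_pedal: Green effects pedal, loose: box 94 (x) x 46 (y) x 32 mm high, two black knobs towards +x and a steel footswitch towards -x standing 10 mm higher; about 0.24 kg. Origin: centre of underside; z up, x along its length, at the start within 35 degrees of the base's x. Starts upright on a 3 mm thick grey mat beside the other pedals. Grip across its plain 46 mm width at mid length.
- yellow_pedal: Yellow effects pedal, loose: box 94 (x) x 46 (y) x 32 mm high, three black knobs towards +x and a steel footswitch towards -x standing 10 mm higher; about 0.24 kg. Origin: centre of underside; z up, x along its length, at the start within 35 degrees of the base's x. Starts upright on a 3 mm thick grey mat beside the other pedals. Grip across its plain 46 mm width at mid length.
- board: Fixed aluminium pedalboard, 256 (x) x 300 (y) x 20 mm. Origin: centre of underside, on the bench. Six marked bays, tan cork rectangles 106 x 58 mm flush with the top: near row at x = -56 mm, far row at x = +56 mm, each with y = -90 (right end), 0 (middle), +90 mm (left end as the robot sees it). Yaw within 0.2 rad; lies left or right of the robot's centre line, the mat on the other side.
- tuner: White tuner pedal with a green display and a steel footswitch, 94 (x) x 46 (y) x 32 mm high (footswitch top at 41 mm), fixed on the board. Origin: centre of its underside, on the board's top; axes parallel to the board's. It and the black power unit fill corner bays diagonally across from each other, one the near right and the other the far left; which is where varies.
- power: Black power unit with four small brass sockets in a line on top, 94 (x) x 46 (y) x 36 mm high, fixed on the board. Origin: centre of its underside, on the board's top; axes parallel to the board's. It and the white tuner fill corner bays diagonally across from each other, one the near right and the other the far left; which is where varies.
- spool: Black-flanged reel of solder wire standing on its flange, 56 mm across, 46 mm high, loose bystander on the bench, to be left alone. Origin: centre of its underside.
- meter: Orange multimeter lying flat, 140 (x) x 70 (y) x 34 mm, with a dial to 40 mm, loose bystander on the bench, to be left alone. Origin: centre of its underside.
- parts_tin: Plain steel parts tin, 90 (x) x 60 (y) x 30 mm, loose bystander on the bench, to be left alone. Origin: centre of its underside.
Mind the look-alikes: they are no part of the job. There is more than one size of the green_pedal; the job needs the larger.

How it is judged:
By the outcome, as a careful person would: the job done as asked, in the order asked, and still so for the second after the job is handed in, with the robot touching nothing.
It also fails if it takes over 106 s, if anything falls off the work surface, if the arm or the gripper's body presses on something with over 40 N, if the wrist force passes 120 N, or if a joint passes its speed limit or range.

### The arm

A 7-joint arm with a two-finger parallel gripper is mounted at the origin on the work surface. World frame = base frame: x ahead of the robot, y to its left, z up, the work surface at z = 0. Lengths are in mm, angles in rad, forces in N, time in s.
With the tool pointing down it reaches from about 400 to 875 mm from the base axis. Payload 4.4 kg.
Tool frame: the origin (TCP) lies at the very end of the fingers, on their centre line; the grasp point (between the pads) lies ctrl.grip_point_offset behind it (ctrl.grip_point_offset is the distance from the TCP to the grasp point, in mm); z points along the fingers, y is the line along which they close (so a half turn about z gives the same grasp; the last joint's range is limited). The gripper opens to 85 mm and grips with 20 to 120 N. Pads are 22 mm wide; open, the fingers measure 114 mm over their backs; the gripper's body (76 mm by 85 mm) begins 54 mm behind the grasp point. The pads swing forward as they close: fully open they stand 13 mm farther back than shut.
Start: joints at [1.254, 0.628, 0.038, 1.517, -0.027, 0.996, -0.02], TCP at [161.344, -629.671, 231.313] pointing down, gripper open.
Joint ranges: [-3.06, 3.06], [-0.37, 2.12], [-1.25, 1.32], [0.18, 2.47], [-1.1, 4.24], [0.23, 1.98], [-2.94, 2.94]. Speed limits (rad/s): [2.57, 2.57, 3.14, 3.14, 3.14, 3.14, 3.14].

### API

Orientations are given as [roll, pitch, yaw] about the fixed x, y, z axes, in that order (R = Rz(yaw) Ry(pitch) Rx(roll)).
In Python, from cell import read_state, cams, ctrl, models gives the robot as it stands. The module is installed in compiled form; this text tells all that it offers.
- The arm moves only by the shell command python3 -m creep FILE, which reads ROWS from the file FILE. ROWS is a JSON list of rows, 1 to 12 of them, each written [[dx, dy, dz], [rx, ry, rz], opening]: dx, dy, dz in shares of the most that a row can go, 1 being 50 mm, then a rotation vector rx, ry, rz in normalised numbers (1 is pi rad), then the finger opening in mm; each row shifts and turns the commanded pose from where the row before left it, along the tool's axes as they then stand; what a row does not reach is not made up. A row lasts 1/10 s, in which the tool goes at most 50 mm and 0.15 rad, less where a joint would pass 70% of its speed; a pose out of reach is approached as far as the arm can. The fingers move at their own pace and stop on an object; the grip force is fixed at half the most. Time passes only in rows, so rows that do not move let the fingers close. It prints the time, the measured TCP pose, the force, the opening and the grip force at its end. Input that does not fit is refused with a message, and nothing moves.
- read_state(): the state, without advancing time (a new reading comes with each control period).
- cams.get_image(name): name is "scene" or "top"; returns (picture, depth): 480x640x3 uint8, blue, green, red; 480x640 float32, mm along the optical axis (not along the pixel's ray), 0 where there is no reading.
- cams.calibration(name): a dict with "fx", "fy", "cx", "cy" (pixels), "rvec" (rotation vector, rad) and "tvec" (3), from world to camera coordinates, as OpenCV has them. Camera axes: x right, y down, z forward; pixel columns grow to the right and rows downward; lengths in mm; the calibration is good to about 2 mm. A picture is of the moment at which its call begins. calibration takes no time and is no camera call.
- ctrl.finish_job(): hands the job in; it is judged then, once.
Trained networks look in the newest picture that a camera, given by its name, has taken for a name from the list of things; names that differ only in an ending like _2 or _b are one class to them, and where a whole thing is asked for, a point or a joint stands for the part that bears it (a point fixed in the world has none). Each returns a list of dicts, best first, with "confidence" (0 to 1); they miss things now and then, are a little off and sometimes report something else, mostly with a low value. They report only what shows in the picture. A call takes as long as a camera call. They do not tell look-alikes from the thing itself.
- models.search_frame(thing, camera): "extent" ([left, top, right, bottom] in pixels, round what is visible of it).
- models.mark_of(thing, camera): "position" ([column, row] in pixels: a listed point, or the origin of a listed thing).
The state is a dict: "clock": time; "qpos": joint angles; "qd": joint speeds; "tau": joint torques, N m; "eef_pos": TCP position; "tool_rot": TCP orientation; "force": force on the tool from outside, world axes, zero at the start; "torque": the same for the moment, N m; "width": finger opening in mm; "gripper_force": force on a finger pad.
Only numpy, scipy, OpenCV 4.12 (cv2) and the standard library are available. Lean on these libraries where they do the work, as an engineer would, in place of code of your own. Each camera call takes 0.05 s, during which the arm holds its last target. There are 200 camera calls.

## Working session

There is one attempt and no reset: what is moved stays moved. The work goes in short steps, Python scripts to look and compute and a shell command to move; the robot and the scene stay as the last step left them, time stands still between calls to the robot, and variables do not carry over. Pictures are saved under pics/ and viewed, at most 14 in all, crops included, and the job is handed in when it is done.

```bash
mkdir -p pics; python3 - <<'E'
from cell import read_state, cams, ctrl, models
import cv2,json
for c in ("scene","top"):
    im,d=cams.get_image(c); cv2.imwrite(f"pics/{c}0.png",im); print(c,cams.calibration(c))
    for t in ("red_pedal","blue_pedal","green_pedal","yellow_pedal","board","tuner","power"):
        print(t,[([round(v) for v in m["position"]],round(m["confidence"],2)) for m in models.mark_of(t,c)])
print(read_state(),ctrl.grip_point_offset)
E
```

```text
scene {'fx': 477.80234348441036, 'fy': 477.80234348441036, 'cx': 312.090209844164, 'cy': 245.43823480308166, 'rvec': array([ 1.91775454,  1.66229094, -0.63127015]), 'tvec': array([ -69.56835963, -391.67471354, 1627.06484718])}
red_pedal [([431, 252], 0.82)]
blue_pedal [([363, 265], 0.81)]
green_pedal [([408, 217], 0.79), ([383, 183], 0.74)]
yellow_pedal [([358, 226], 0.58)]
board [([228, 254], 0.76), ([486, 224], 0.5)]
tuner [([264, 270], 0.56)]
power [([201, 236], 0.59)]
top {'fx': 434.4159288641973, 'fy': 434.4159288641973, 'cx': 326.35447752945925, 'cy': 245.45916124211408, 'rvec': array([ 2.16422634, -2.16294278,  0.13259827]), 'tvec': array([-12.70363332, 555.99463717, 909.6467146 ])}
red_pedal [([188, 229], 0.82)]
blue_pedal [([262, 228], 0.86)]
green_pedal [([206, 372], 0.91), ([193, 292], 0.8)]
yellow_pedal [([260, 280], 0.71), ([194, 290], 0.43)]
board [([334, 150], 0.56)]
tuner [([382, 229], 0.6)]
power [([456, 294], 0.93)]
{'clock': 0.8, 'qpos': array([ 1.25419043,  0.62834687,  0.03850023,  1.51739879, -0.0270118 ,
        0.99626818, -0.0199975 ]), 'qd': array([-2.41316258e-04,  6.67953581e-04, -7.82770881e-04,  1.95346288e-04,
        2.50158133e-04,  8.15950821e-05,  6.87084186e-04]), 'tau': array([ 2.70403661e-04, -5.63215792e+01,  1.22566681e+00, -1.93781769e+01,
        1.08264407e-02,  1.68439507e-03,  2.31412500e-06]), 'eef_pos': array([ 161.35787614, -629.68555999,  231.34826956]), 'tool_rot': array([ 3.14149662e+00, -5.04786933e-05,  2.50776828e-01]), 'force': array([ 0.45206428, -0.73056132, -0.85912696]), 'torque': array([ 0.0019687 , -0.00682254, -0.00609886]), 'gripper_force': 0.0, 'width': 85.14782667698739} 18.700000000000003
```

View images.

View pics/top0.png

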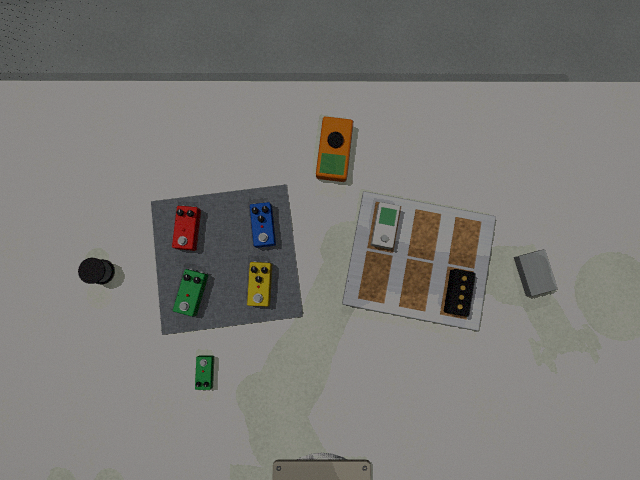

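View pics/scene0.png

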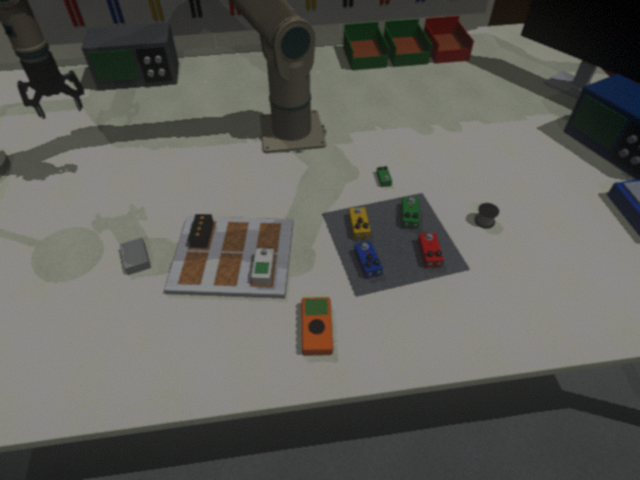

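```bash
cat > h.py <<'E'
from cell import read_state, cams, ctrl, models
import cv2, numpy as np
RNG={"red":[(0,8),(172,180)],"blue":[(105,130)],"green":[(45,80)],"yellow":[(22,35)]}
def cal(c):
    k=cams.calibration(c); R,_=cv2.Rodrigues(k["rvec"]); return k,R,np.array(k["tvec"])
def world(c,d):
    k,R,t=cal(c); v,u=np.mgrid[:480,:640]
    P=np.stack([(u-k["cx"])/k["fx"]*d,(v-k["cy"])/k["fy"]*d,d],-1)
    return (P-t)@R
def ray(c,uv,z):
    k,R,t=cal(c); uv=np.atleast_2d(uv).astype(float)
    r=np.stack([(uv[:,0]-k["cx"])/k["fx"],(uv[:,1]-k["cy"])/k["fy"],np.ones(len(uv))],1)@R
    o=-R.T@t; return (o+r*((z-o[2])/r[:,2])[:,None])[:,:2]
def rect(xy):
    (c,(w,h),a)=cv2.minAreaRect(xy.astype(np.float32))
    if w<h: w,h,a=h,w,a+90
    a=(a+90)%180-90
    return np.round(c,1),round(w,1),round(h,1),round(np.radians(a),3)
def mask(im,name,s=110,v=40):
    H=cv2.cvtColor(im,cv2.COLOR_BGR2HSV); m=np.zeros(im.shape[:2],bool)
    for a,b in RNG[name]: m|=(H[...,0]>=a)&(H[...,0]<=b)
    return m&(H[...,1]>s)&(H[...,2]>v)
E
python3 - <<'E'
from h import *
seeds={"top":{"red":(188,229),"blue":(262,228),"green":(193,292),"yellow":(260,280)},
"scene":{"red":(431,252),"blue":(366,265),"green":(411,212),"yellow":(360,226)}}
for c in ("top","scene"):
    im,d=cams.get_image(c); W=world(c,d)
    k,R,t=cal(c); print(c,"cam at",-R.T@t)
    for n,s in seeds[c].items():
        m=mask(im,n); b=np.zeros_like(m); b[s[1]-32:s[1]+32,s[0]-32:s[0]+32]=1; m&=b&(d>0)
        P=W[m]; z=P[:,2]; top=P[(z>29)&(z<41)]
        print(n,m.sum(),len(top),"z pct",np.percentile(z,[10,50,90]).round(1),rect(top[:,:2]))
    # cork
    H=cv2.cvtColor(im,cv2.COLOR_BGR2HSV)
    m=((H[...,0]>5)&(H[...,0]<20)&(H[...,1]>90)&(H[...,2]>50)).astype(np.uint8)
    n,l,st,ce=cv2.connectedComponentsWithStats(cv2.morphologyEx(m,cv2.MORPH_OPEN,np.ones((3,3))))
    for i in range(1,n):
        if st[i,4]>250:
            v,u=np.where(l==i); print("cork",ce[i].round(),st[i,4],"z",np.median(W[l==i][:,2]).round(1),rect(ray(c,np.c_[u,v],20)),ray(c,ce[i],20).round(1))
im,_=cams.get_image("top"); cv2.imwrite("pics/crop1.png",cv2.resize(im[190:400,150:310],None,fx=2.8,fy=2.8,interpolation=2))
E
```

```text
top cam at [445.95202221  -7.35558434 968.41171694]
red 878 759 z pct [24.5 34.7 37.2] (array([596.2, 296. ]), 93.8, 47.5, np.float64(-0.087))
blue 725 696 z pct [32.6 35.2 37.3] (array([603.4, 128.9]), 93.8, 45.8, np.float64(0.12))
green 765 760 z pct [32.6 35.  37.2] (array([455.3, 282.6]), 93.7, 46.3, np.float64(-0.266))
yellow 805 754 z pct [32.3 35.  37.6] (array([473.4, 132.9]), 93.7, 46.4, np.float64(-0.046))
cork [335. 144.] 1260 z 34.2 (array([777.9, -29.8]), 147.7, 70.6, np.float64(-0.119)) [[787.7 -31.2]]
cork [424. 234.] 1225 z 21.7 (array([ 582.4, -227.9]), 105.7, 57.1, np.float64(-0.191)) [[ 582.1 -227.9]]
cork [464. 242.] 1230 z 21.8 (array([ 565.4, -316.5]), 105.6, 57.3, np.float64(-0.191)) [[ 565.  -316.6]]
cork [375. 277.] 1261 z 21.5 (array([ 489.6, -118.2]), 105.5, 57.1, np.float64(-0.191)) [[ 489.2 -118. ]]
cork [415. 285.] 1274 z 21.7 (array([ 472.3, -206.5]), 105.8, 57.2, np.float64(-0.186)) [[ 471.8 -206.4]]
scene cam at [1359.08262325 -108.62465724  972.97685576]
red 506 394 z pct [21.7 32.4 36.1] (array([601.2, 297.7]), 96.5, 45.9, np.float64(-0.073))
blue 4
[... 404 characters left out ...]
(array([-486.4,  533.3]), 137.2, 100.8, np.float64(-0.161)) [[-484.8  530.3]]
cork [364.  48.] 399 z 31.9 (array([-489.1,  356.8]), 135.2, 107.7, np.float64(-0.112)) [[-485.6  354.3]]
cork [235. 236.] 537 z 18.9 (array([ 476.9, -205.5]), 98.5, 52.6, np.float64(-0.185)) [[ 478.2 -205.5]]
cork [269. 236.] 467 z 18.8 (array([ 488.2, -116.3]), 87.1, 52.7, np.float64(-0.185)) [[ 488.3 -115.7]]
cork [193. 268.] 647 z 18.7 (array([ 569. , -314.5]), 100.4, 53.5, np.float64(-0.193)) [[ 571.1 -315. ]]
cork [228. 269.] 647 z 18.9 (array([ 586.2, -226.8]), 98.9, 53.3, np.float64(-0.194)) [[ 588. -227.]]
cork [316. 333.] 1194 z 31.9 (array([782.4, -28.9]), 148.8, 70.6, np.float64(-0.111)) [[802.2 -31.3]]
```

View pics/crop1.png

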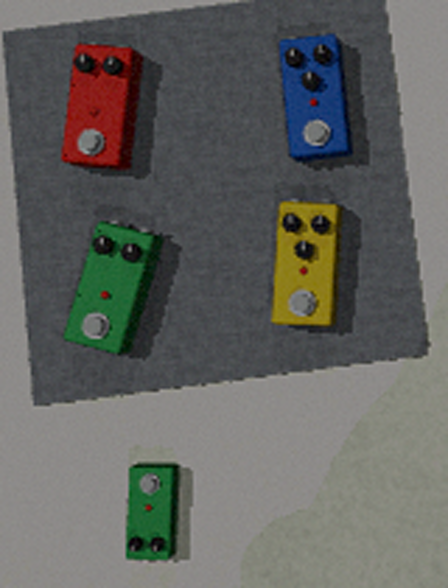

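Choice: the large green pedal on the mat at top pixel (193,292), which measures 94 mm long. The small look-alike lies off the mat at (206,372). The other three colours each appear once: red (188,229), blue (262,228), yellow (260,280). The crop confirms this.

Tuner is far left and power near right, so the bays are:
- red: far middle
- blue: far right
- green: near middle
- yellow: near left

The rows are not in the units I measure in: shifts go in shares of 50 mm and turns go in shares of pi rad. I convert before sending: 30 mm is 0.6, 25 mm is 0.5, 0.118 rad is 0.0376.

```bash
cat > to.py <<'E'
import sys; from h import *
from scipy.spatial.transform import Rotation as Ro
a=[float(v) for v in sys.argv[1:]]; s=read_state(); yaw=s["tool_rot"][2]
d=np.array(a[:3])-s["eef_pos"]; ty=a[3]
e=Ro.from_euler("xyz",s["tool_rot"]).inv().apply(d)
f=Ro.from_euler("xyz",[np.pi,0,ty]).inv().apply(d)
print("now",s["eef_pos"].round(1),s["tool_rot"].round(3),"t",round(s["clock"],1),"w",round(s["width"],1),"| rz",round(yaw-ty,3),"d in cur axes",e.round(1),"after turn",f.round(1),"n",np.linalg.norm(d)/50)
E
python3 to.py 600 -150 150 -0.087
echo '[[[0,0,0.5],[0,0,0.035],75],[[0,0,0.5],[0,0,0.035],75],[[0,0,0.6],[0,0,0.0376],75]]' > rows.txt && python3 -m creep rows.txt
python3 to.py 600 -150 150 -0.087
```

```text
now [ 161.4 -629.7  231.3] [ 3.142 -0.     0.251] t 0.9 w 85.6 | rz 0.338 d in cur axes [ 543.9 -355.8   81.3] after turn [ 395.3 -516.    81.3] n 13.10114505093019
clock: 1.25
eef_pos: [161.5, -630.4, 151.4]
tool_rot: [3.139, -0.001, -0.092]
force: [-0.1, 0.2, -0.9]
width: 74.9
gripper_force: 0.0
now [ 161.5 -630.4  151.4] [ 3.139e+00 -1.000e-03 -9.200e-02] t 1.2 w 74.9 | rz -0.005 d in cur axes [ 392.5 -518.7    0.6] after turn [ 395.1 -516.7    1.4] n 13.009194724374735
```

Scaled: -37 mm is -0.74, 33 mm is 0.66.

```bash

echo '[[[0.66,-0.74,0],[0,0,0],75],[[0.66,-0.74,0],[0,0,0],75],[[0.66,-0.74,0],[0,0,0],75],[[0.66,-0.74,0],[0,0,0],75],[[0.66,-0.74,0],[0,0,0],75],[[0.66,-0.74,0],[0,0,0],75],[[0.66,-0.74,0],[0,0,0],75],[[0.66,-0.74,0],[0,0,0],75],[[0.66,-0.74,0],[0,0,0],75],[[0.66,-0.74,0],[0,0,0],75],[[0.66,-0.74,0],[0,0,0],75],[[0.6,-0.74,0],[0,0,0],75]]' > rows.txt && python3 -m creep rows.txt
python3 to.py 598 297 140 -0.087
```

```text
clock: 2.45
eef_pos: [593.4, -219.8, 151.5]
tool_rot: [3.141, -0.001, -0.087]
force: [0.6, 0.0, -0.2]
width: 74.9
gripper_force: 0.0
now [ 593.4 -219.8  151.5] [ 3.141e+00 -1.000e-03 -8.700e-02] t 2.5 w 74.9 | rz 0.0 d in cur axes [ -40.1 -515.3   11.4] after turn [ -40.3 -515.2   11.5] n 10.338822737347446
```

Scaled: -49 mm is -0.98, -25 mm is -0.5.

```bash

echo '[[[-0.08,-0.98,0],[0,0,0],75],[[-0.08,-0.98,0],[0,0,0],75],[[-0.08,-0.98,0],[0,0,0],75],[[-0.08,-0.98,0],[0,0,0],75],[[-0.08,-0.98,0],[0,0,0],75],[[-0.08,-0.98,0],[0,0,0],75],[[-0.08,-0.98,0],[0,0,0],75],[[-0.08,-0.98,0],[0,0,0],75],[[-0.08,-0.98,0],[0,0,0],75],[[-0.08,-0.98,0],[0,0,0],75],[[0,-0.5,0.22],[0,0,0],75],[[0,0,0],[0,0,0],75]]' > rows.txt && python3 -m creep rows.txt
python3 to.py 598 297 8 -0.087
python3 - <<'E'
from h import *
im,d=cams.get_image("top"); cv2.imwrite("pics/t2.png",cv2.resize(im[170:330,130:330],None,fx=3,fy=3))
# project the commanded tcp
k,R,t=cal("top"); s=read_state()
print(cv2.projectPoints(s["eef_pos"][None],k["rvec"],k["tvec"],np.array([[k["fx"],0,k["cx"]],[0,k["fy"],k["cy"]],[0,0,1]]),None)[0])
E
```

```text
clock: 3.65
eef_pos: [594.2, 301.8, 138.7]
tool_rot: [-3.139, 0.003, -0.079]
force: [-1.0, 0.2, -0.7]
width: 74.8
gripper_force: 0.0
now [594.2 301.8 138.7] [-3.139e+00  3.000e-03 -7.900e-02] t 3.6 w 74.8 | rz 0.008 d in cur axes [  4.5   4.8 130.6] after turn [  4.2   4.4 130.7] n 2.616028083867496
[[[166.14643609 218.73236135]]]
```

View pics/t2.png

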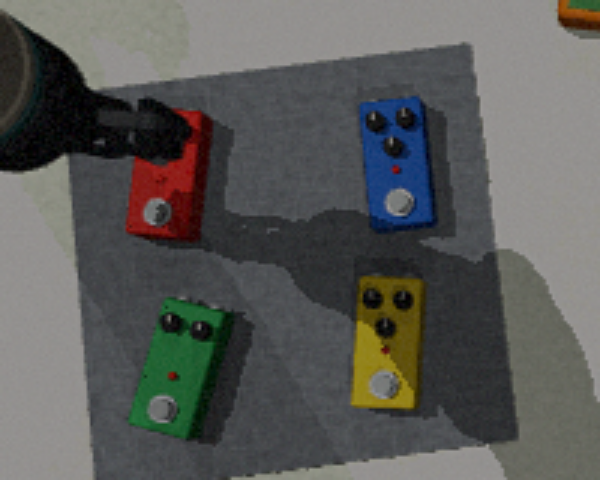

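Scaled: 45 mm is 0.9, 35 mm is 0.7.

```bash

echo '[[[0.08,0.08,0.9],[0,0,0],75],[[0,0,0.7],[0,0,0],75],[[0,0,0],[0,0,0],75],[[0,0,0],[0,0,0],75]]' > rows.txt && python3 -m creep rows.txt
python3 to.py 598 297 8 -0.087
python3 - <<'E'
from h import *
s=read_state()["eef_pos"]
for c in ("top","scene"):
    im,d=cams.get_image(c); W=world(c,d)
    k,R,t=cal(c); u,v=cv2.projectPoints(s[None],k["rvec"],k["tvec"],np.array([[k["fx"],0,k["cx"]],[0,k["fy"],k["cy"]],[0,0,1]]),None)[0].ravel().astype(int)
    a=cv2.resize(im[v-40:v+40,u-40:u+40],None,fx=4.5,fy=4.5); cv2.circle(a,(180,180),3,(255,0,255),-1)
    globals()[c]=a
cv2.imwrite("pics/t3.png",np.hstack([top,scene]))
E
```

```text
clock: 4.1
eef_pos: [600.7, 289.0, 60.8]
tool_rot: [3.141, 0.0, -0.089]
force: [0.5, 0.4, 1.2]
width: 74.9
gripper_force: 0.0
now [600.7 289.   60.8] [ 3.141  0.    -0.089] t 4.1 w 74.9 | rz -0.002 d in cur axes [-3.4 -7.8 52.8] after turn [-3.4 -7.7 52.8] n 1.0691760267205146
```

View pics/t3.png

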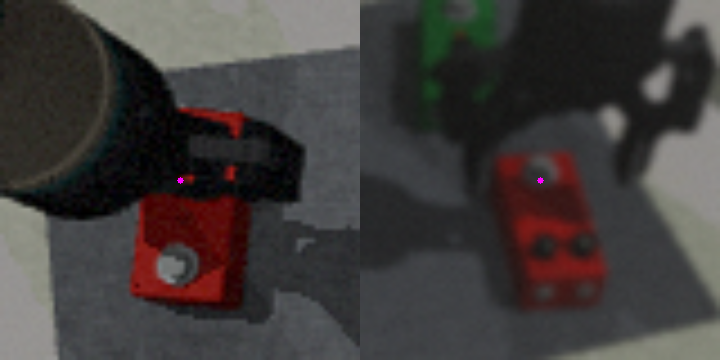

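Scaled: -7.8 mm is -0.156, -3.4 mm is -0.068.

```bash

echo '[[[-0.068,-0.156,0],[0,0,0],75],[[0,0,0],[0,0,0],75],[[0,0,0],[0,0,0],75]]' > rows.txt && python3 -m creep rows.txt
python3 to.py 598 297 8 -0.087
python3 - <<'E'
from h import *
s=read_state(); c0=s["eef_pos"]; a=s["tool_rot"][2]
for c in ("top","scene"):
    im,d=cams.get_image(c); W=world(c,d)-[c0[0],c0[1],0]
    m=(d>0)&(abs(W[...,0])<40)&(abs(W[...,1])<75)&(W[...,2]>60)&(W[...,2]<82)
    P=W[m]; ly=-np.sin(a)*P[:,0]+np.cos(a)*P[:,1]; lx=np.cos(a)*P[:,0]+np.sin(a)*P[:,1]
    h,e=np.histogram(ly,np.arange(-75,76,5)); print(c,len(P),dict((int(x),int(n)) for x,n in zip(e,h) if n), "lx left/right",np.percentile(lx[ly>0],[5,50,95]) if (ly>0).any() else 0,np.percentile(lx[ly<0],[5,50,95]) if (ly<0).any() else 0)
E
```

```text
clock: 4.5
eef_pos: [597.6, 299.8, 61.4]
tool_rot: [-3.14, -0.001, -0.086]
force: [0.1, 0.1, 0.2]
width: 75.1
gripper_force: 0.0
now [597.6 299.8  61.4] [-3.14e+00 -1.00e-03 -8.60e-02] t 4.5 w 75.1 | rz 0.001 d in cur axes [ 0.6  2.8 53.4] after turn [ 0.7  2.8 53.4] n 1.0685987102718588
top 3 {-50: 3} lx left/right 0 [-7.90481336 -7.29619863 -6.31397255]
scene 37 {-50: 3, -45: 7, -40: 3, 35: 14, 40: 6, 45: 4} lx left/right [-6.64000216  8.46534587 13.46896717] [ 7.51224194 10.83721273 15.47844077]
```

Scaled: 28 mm is 0.56, 17 mm is 0.34.

```bash

echo '[[[0.01,0.04,0.56],[0,0,0],75],[[0,0,0.34],[0,0,0],75],[[0,0,0.16],[0,0,0],75],[[0,0,0],[0,0,0],75],[[0,0,0],[0,0,0],75],[[0,0,0],[0,0,0],35],[[0,0,0],[0,0,0],35],[[0,0,0],[0,0,0],35],[[0,0,0],[0,0,0],35],[[0,0,0],[0,0,0],35],[[0,0,0],[0,0,0],35]]' > rows.txt && python3 -m creep rows.txt
python3 to.py 598 297 8 -0.087
```

```text
clock: 5.7
eef_pos: [598.7, 297.2, 8.5]
tool_rot: [-3.14, -0.002, -0.087]
force: [-0.7, 0.7, 6.3]
width: 44.8
gripper_force: 63.8
now [598.7 297.2   8.5] [-3.14e+00 -2.00e-03 -8.70e-02] t 5.7 w 44.8 | rz -0.0 d in cur axes [-0.6  0.2  0.5] after turn [-0.6  0.2  0.5] n 0.017397132182252414
```

Scaled: -40 mm is -0.8, -35 mm is -0.7, 0.103 rad is 0.0328.

```bash

echo '[[[0,0,-0.3],[0,0,0],35],[[0,0,-0.7],[0,0,0],35],[[0,0,-0.8],[0,0,0],35],[[0,0,-0.4],[0,0,0.0328],35],[[0,0,0],[0,0,0],35],[[0,0,0],[0,0,0],35]]' > rows.txt && python3 -m creep rows.txt
python3 to.py 584.7 -226.9 118 -0.19
```

```text
clock: 6.3
eef_pos: [597.0, 296.5, 117.0]
tool_rot: [3.141, 0.001, -0.188]
force: [-0.5, 0.7, -3.5]
width: 45.3
gripper_force: 63.1
now [597.  296.5 117. ] [ 3.141e+00  1.000e-03 -1.880e-01] t 6.3 w 45.3 | rz 0.002 d in cur axes [ 85.7 516.5  -0.8] after turn [ 86.8 516.3  -1. ] n 10.471428483451321
```

Scaled: 49 mm is 0.98, 35 mm is 0.7.

```bash

echo '[[[0.08,0.5,0],[0,0,0],35],[[0.16,0.98,0],[0,0,0],35],[[0.16,0.98,0],[0,0,0],35],[[0.16,0.98,0],[0,0,0],35],[[0.16,0.98,0],[0,0,0],35],[[0.16,0.98,0],[0,0,0],35],[[0.16,0.98,0],[0,0,0],35],[[0.16,0.98,0],[0,0,0],35],[[0.16,0.98,0],[0,0,0],35],[[0.16,0.98,0],[0,0,0],35],[[0.12,0.7,0],[0,0,0],35],[[0.08,0.3,0],[0,0,0],35]]' > rows.txt && python3 -m creep rows.txt
echo '[[[0,0,0],[0,0,0],35],[[0,0,0],[0,0,0],35],[[0,0,0],[0,0,0],35],[[0,0,0],[0,0,0],35],[[0,0,0],[0,0,0],35]]' > rows.txt && python3 -m creep rows.txt
python3 to.py 584.7 -226.9 26 -0.19
```

```text
clock: 7.5
eef_pos: [581.7, -231.8, 115.3]
tool_rot: [3.139, 0.004, -0.195]
force: [0.3, 0.0, -2.4]
width: 45.1
gripper_force: 62.9
clock: 8.0
eef_pos: [585.0, -224.7, 117.3]
tool_rot: [-3.141, 0.0, -0.188]
force: [1.4, -1.5, -3.3]
width: 44.8
gripper_force: 62.9
now [ 585.  -224.7  117.3] [-3.141  0.    -0.188] t 8.0 w 44.8 | rz 0.002 d in cur axes [ 0.1  2.3 91.3] after turn [ 0.1  2.3 91.3] n 1.8273339260139914
```

Scaled: 30 mm is 0.6, 15 mm is 0.3.

```bash

echo '[[[0,0.02,0.6],[0,0,0],35],[[0,0,0.6],[0,0,0],35],[[0,0,0.3],[0,0,0],35],[[0,0,0],[0,0,0],35],[[0,0,0],[0,0,0],35],[[0,0,0],[0,0,0],35]]' > rows.txt && python3 -m creep rows.txt
python3 to.py 584.7 -226.9 26 -0.19
```

```text
clock: 8.6
eef_pos: [585.7, -227.8, 43.8]
tool_rot: [3.141, -0.003, -0.19]
force: [0.2, -0.2, -2.5]
width: 44.9
gripper_force: 62.9
now [ 585.7 -227.8   43.8] [ 3.141e+00 -3.000e-03 -1.900e-01] t 8.6 w 44.9 | rz -0.0 d in cur axes [-1.2 -0.7 17.8] after turn [-1.2 -0.7 17.8] n 0.35752791220373553
```

```bash

echo '[[[-0.012,0,0.16],[0,0,0],35],[[0,0,0.12],[0,0,0],35],[[0,0,0.06],[0,0,0],35],[[0,0,0],[0,0,0],35],[[0,0,0],[0,0,0],35]]' > rows.txt && python3 -m creep rows.txt
python3 to.py 584.7 -226.9 25.5 -0.19
```

```text
clock: 9.1
eef_pos: [583.8, -227.1, 25.6]
tool_rot: [-3.141, 0.0, -0.19]
force: [-1.2, 0.8, 1.5]
width: 45.1
gripper_force: 63.4
now [ 583.8 -227.1   25.6] [-3.141  0.    -0.19 ] t 9.1 w 45.1 | rz -0.0 d in cur axes [ 0.9 -0.4  0.1] after turn [ 0.9 -0.4  0.1] n 0.018992709596347843
```

Scaled: -40 mm is -0.8, -35 mm is -0.7, -0.105 rad is -0.0334.

```bash

echo '[[[0,0,0],[0,0,0],62],[[0,0,0],[0,0,0],62],[[0,0,0],[0,0,0],62],[[0,0,0],[0,0,0],62],[[0,0,-0.3],[0,0,0],62],[[0,0,-0.7],[0,0,0],62],[[0,0,-0.8],[0,0,-0.0318],70],[[0,0,0],[0,0,-0.0318],75],[[0,0,0],[0,0,-0.0334],75]]' > rows.txt && python3 -m creep rows.txt
python3 to.py 605.5 130 118 0.115
```

```text
clock: 10.0
eef_pos: [585.2, -227.8, 118.4]
tool_rot: [3.139, -0.004, 0.119]
force: [0.2, 0.6, 0.0]
width: 74.9
gripper_force: 0.0
now [ 585.2 -227.8  118.4] [ 3.139 -0.004  0.119] t 10.0 w 74.9 | rz 0.004 d in cur axes [ 6.260e+01 -3.529e+02 -2.000e-01] after turn [  61.2 -353.1    0.4] n 7.167310321829064
```

Scaled: -48 mm is -0.96, 30 mm is 0.6.

```bash

echo '[[[0.08,-0.5,0],[0,0,0],75],[[0.16,-0.96,0],[0,0,0],75],[[0.16,-0.96,0],[0,0,0],75],[[0.16,-0.96,0],[0,0,0],75],[[0.16,-0.96,0],[0,0,0],75],[[0.16,-0.96,0],[0,0,0],75],[[0.16,-0.96,0],[0,0,0],75],[[0.12,-0.52,0],[0,0,0],75],[[0.07,-0.28,0],[0,0,0],75],[[0,0,0.6],[0,0,0],75],[[0,0,0.4],[0,0,0],75],[[0,0,0],[0,0,0],75]]' > rows.txt && python3 -m creep rows.txt
echo '[[[0,0,0],[0,0,0],75],[[0,0,0],[0,0,0],75],[[0,0,0],[0,0,0],75]]' > rows.txt && python3 -m creep rows.txt
python3 to.py 605.5 130 9 0.115
python3 - <<'E'
from h import *
for c,s in (("top",(430,234)),("scene",(228,265))):
    im,d=cams.get_image(c); W=world(c,d)
    m=mask(im,"red"); b=np.zeros_like(m); b[s[1]-35:s[1]+35,s[0]-35:s[0]+35]=1; m&=b&(d>0)
    P=W[m]; z=P[:,2]; p=P[(z>46)&(z<58)]
    print(c,m.sum(),np.percentile(z,[10,50,90]).round(1),rect(p[:,:2]))
    cv2.imwrite(f"pics/{c}4.png",cv2.resize(im[180:340,330:510],None,fx=3,fy=3)) if c=="top" else 0
E
```

```text
clock: 11.2
eef_pos: [602.7, 128.4, 63.4]
tool_rot: [3.14, 0.005, 0.113]
force: [0.3, -0.5, 0.1]
width: 75.0
gripper_force: 0.0
clock: 11.5
eef_pos: [605.6, 130.1, 66.7]
tool_rot: [-3.142, -0.002, 0.114]
force: [-0.3, 0.5, -1.4]
width: 75.1
gripper_force: 0.0
now [605.6 130.1  66.7] [-3.142e+00 -2.000e-03  1.140e-01] t 11.5 w 75.1 | rz -0.001 d in cur axes [-0.3  0.1 57.7] after turn [-0.1  0.1 57.7] n 1.1543893457399914
top 909 [43.  52.6 55. ] (array([ 581., -228.]), 93.6, 46.1, np.float64(-0.188))
scene 580 [33.8 49.6 52.8] (array([ 585.2, -225.8]), 97.5, 47.2, np.float64(-0.18))
```

View pics/top4.png

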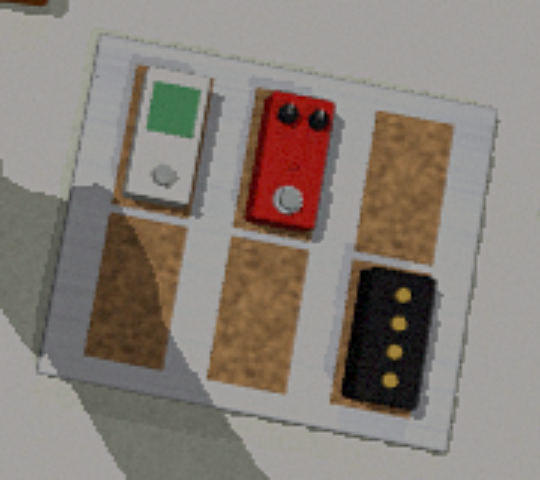

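Red stands in the far middle bay beside the tuner, about 1.4 mm off centre in x and square with the board (crop pixel (290,160)). Next is blue.

Scaled: 28 mm is 0.56, 20 mm is 0.4.

```bash

echo '[[[0,0,0.56],[0,0,0],75],[[0,0,0.4],[0,0,0],75],[[0,0,0.18],[0,0,0],75],[[0,0,0],[0,0,0],75],[[0,0,0],[0,0,0],75],[[0,0,0],[0,0,0],35],[[0,0,0],[0,0,0],35],[[0,0,0],[0,0,0],35],[[0,0,0],[0,0,0],35],[[0,0,0],[0,0,0],35],[[0,0,0],[0,0,0],35]]' > rows.txt && python3 -m creep rows.txt
echo '[[[0,0,-0.3],[0,0,0],35],[[0,0,-0.7],[0,0,0],35],[[0,0,-0.8],[0,0,0.0318],35],[[0,0,-0.4],[0,0,0.0318],35],[[0,0,0],[0,0,0.0334],35],[[0,0,0],[0,0,0],35],[[0,0,0],[0,0,0],35]]' > rows.txt && python3 -m creep rows.txt
python3 to.py 568.4 -315.5 118 -0.19
```

```text
clock: 12.7
eef_pos: [605.5, 130.7, 9.6]
tool_rot: [-3.141, -0.002, 0.115]
force: [-0.0, 0.5, 6.1]
width: 45.0
gripper_force: 63.4
clock: 13.4
eef_pos: [603.9, 130.6, 118.3]
tool_rot: [3.141, 0.001, -0.187]
force: [-0.5, 0.2, -2.5]
width: 44.9
gripper_force: 62.4
now [603.9 130.6 118.3] [ 3.141e+00  1.000e-03 -1.870e-01] t 13.4 w 44.9 | rz 0.003 d in cur axes [4.830e+01 4.449e+02 4.000e-01] after turn [4.940e+01 4.448e+02 3.000e-01] n 8.95105851251303
```

Scaled: 48 mm is 0.96, 25 mm is 0.5, 0.003 rad is 0.001.

```bash

echo '[[[0.06,0.5,0],[0,0,0],35],[[0.1,0.96,0],[0,0,0],35],[[0.1,0.96,0],[0,0,0],35],[[0.1,0.96,0],[0,0,0],35],[[0.1,0.96,0],[0,0,0],35],[[0.1,0.96,0],[0,0,0],35],[[0.1,0.96,0],[0,0,0],35],[[0.1,0.96,0],[0,0,0],35],[[0.1,0.96,0],[0,0,0],35],[[0.07,0.48,0],[0,0,0],35],[[0.04,0.24,0],[0,0,0.001],35],[[0,0,0.4],[0,0,0],35]]' > rows.txt && python3 -m creep rows.txt
echo '[[[0,0,0.6],[0,0,0],35],[[0,0,0.4],[0,0,0],35],[[0,0,0.08],[0,0,0],35],[[0,0,0],[0,0,0],35],[[0,0,0],[0,0,0],35],[[0,0,0],[0,0,0],35],[[0,0,0],[0,0,0],35],[[0,0,0],[0,0,0],35]]' > rows.txt && python3 -m creep rows.txt
python3 to.py 568.4 -315.5 26.5 -0.19
```

```text
clock: 14.6
eef_pos: [569.1, -318.9, 100.0]
tool_rot: [3.139, -0.005, -0.195]
force: [0.6, -0.8, -2.3]
width: 44.9
gripper_force: 62.5
clock: 15.4
eef_pos: [568.5, -315.8, 45.1]
tool_rot: [3.141, -0.001, -0.193]
force: [-0.3, -0.6, -2.6]
width: 45.0
gripper_force: 62.3
now [ 568.5 -315.8   45.1] [ 3.141e+00 -1.000e-03 -1.930e-01] t 15.4 w 45.0 | rz -0.003 d in cur axes [-0.1 -0.2 18.6] after turn [-0.1 -0.2 18.6] n 0.37170765404979245
```

Scaled: 8 mm is 0.16, 7 mm is 0.14, -0.002 rad is -0.0006.

```bash

echo '[[[0,0,0.16],[0,0,-0.0006],35],[[0,0,0.14],[0,0,0],35],[[0,0,0.07],[0,0,0],35],[[0,0,0],[0,0,0],35],[[0,0,0],[0,0,0],35]]' > rows.txt && python3 -m creep rows.txt
python3 to.py 568.4 -315.5 26.5 -0.19
echo '[[[0,0,0],[0,0,0],62],[[0,0,0],[0,0,0],62],[[0,0,0],[0,0,0],62],[[0,0,0],[0,0,0],62],[[0,0,-0.3],[0,0,0],62],[[0,0,-0.7],[0,0,0],62],[[0,0,-0.8],[0,0,0.0127],70],[[0,0,0],[0,0,0.0115],75],[[0,0,0],[0,0,0],75],[[0,0,0],[0,0,0],75]]' > rows.txt && python3 -m creep rows.txt
python3 to.py 457.3 283.6 118 -0.266
```

```text
clock: 15.9
eef_pos: [567.6, -315.3, 26.6]
tool_rot: [-3.141, 0.001, -0.191]
force: [-3.4, 2.2, 9.3]
width: 45.0
gripper_force: 63.7
now [ 567.6 -315.3   26.6] [-3.141e+00  1.000e-03 -1.910e-01] t 15.9 w 45.0 | rz -0.001 d in cur axes [0.8 0.  0.1] after turn [0.8 0.  0.1] n 0.016025588887136785
clock: 16.9
eef_pos: [567.5, -315.1, 115.5]
tool_rot: [-3.141, 0.001, -0.266]
force: [0.6, 0.9, -0.5]
width: 74.6
gripper_force: 0.0
now [ 567.5 -315.1  115.5] [-3.141e+00  1.000e-03 -2.660e-01] t 16.9 w 74.6 | rz -0.0 d in cur axes [-264.  -548.6   -2. ] after turn [-263.8 -548.7   -2.5] n 12.175830076526056
```

Scaled: -44 mm is -0.88, -22 mm is -0.44.

```bash

echo '[[[-0.22,-0.44,0],[0,0,0],75],[[-0.42,-0.88,0],[0,0,0],75],[[-0.42,-0.88,0],[0,0,0],75],[[-0.42,-0.88,0],[0,0,0],75],[[-0.42,-0.88,0],[0,0,0],75],[[-0.42,-0.88,0],[0,0,0],75],[[-0.42,-0.88,0],[0,0,0],75],[[-0.42,-0.88,0],[0,0,0],75],[[-0.42,-0.88,0],[0,0,0],75],[[-0.42,-0.88,0],[0,0,0],75],[[-0.42,-0.88,0],[0,0,0],75],[[-0.42,-0.88,0],[0,0,0],75]]' > rows.txt && python3 -m creep rows.txt
echo '[[[-0.28,-0.54,0],[0,0,0],75],[[-0.16,-0.31,0],[0,0,0],75],[[0,0,0.6],[0,0,0],75],[[0,0,0.4],[0,0,0],75],[[0,0,0],[0,0,0],75],[[0,0,0],[0,0,0],75],[[0,0,0],[0,0,0],75],[[0,0,0],[0,0,0],75]]' > rows.txt && python3 -m creep rows.txt
python3 to.py 457.3 283.6 10 -0.266
python3 - <<'E'
from h import *
for c,s in (("top",(466,238)),("scene",(193,268))):
    im,d=cams.get_image(c); W=world(c,d)
    m=mask(im,"blue"); b=np.zeros_like(m); b[s[1]-35:s[1]+35,s[0]-35:s[0]+35]=1; m&=b&(d>0)
    P=W[m]; z=P[:,2]; p=P[(z>46)&(z<58)]
    print(c,m.sum(),np.percentile(z,[10,50,90]).round(1),rect(p[:,:2]))
E
```

```text
clock: 18.1
eef_pos: [466.8, 237.8, 114.8]
tool_rot: [3.14, 0.002, -0.267]
force: [1.4, 0.1, -0.5]
width: 75.0
gripper_force: 0.0
clock: 18.9
eef_pos: [458.9, 283.2, 66.7]
tool_rot: [-3.14, -0.001, -0.268]
force: [0.0, -0.0, -0.6]
width: 75.0
gripper_force: 0.0
now [458.9 283.2  66.7] [-3.14e+00 -1.00e-03 -2.68e-01] t 18.9 w 75.0 | rz -0.002 d in cur axes [-1.7  0.2 56.7] after turn [-1.7  0.1 56.7] n 1.1347701343199121
top 869 [40.  52.5 55. ] (array([ 566. , -316.1]), 94.0, 46.4, np.float64(-0.189))
scene 395 [46.6 49.9 52.3] (array([ 571.4, -314.1]), 92.8, 45.9, np.float64(-0.213))
```

Scaled: 28 mm is 0.56, 20 mm is 0.4.

```bash

echo '[[[-0.03,0,0.56],[0,0,0],75],[[0,0,0.4],[0,0,0],75],[[0,0,0.16],[0,0,0],75],[[0,0,0],[0,0,0],75],[[0,0,0],[0,0,0],75],[[0,0,0],[0,0,0],35],[[0,0,0],[0,0,0],35],[[0,0,0],[0,0,0],35],[[0,0,0],[0,0,0],35],[[0,0,0],[0,0,0],35],[[0,0,0],[0,0,0],35]]' > rows.txt && python3 -m creep rows.txt
echo '[[[0,0,-0.3],[0,0,0],35],[[0,0,-0.7],[0,0,0],35],[[0,0,-0.8],[0,0,-0.0127],35],[[0,0,-0.4],[0,0,-0.0118],35],[[0,0,0],[0,0,0],35],[[0,0,0],[0,0,0],35],[[0,0,0],[0,0,0],35]]' > rows.txt && python3 -m creep rows.txt
python3 to.py 474.8 -205.5 118 -0.19
```

```text
clock: 20.1
eef_pos: [457.5, 283.9, 10.9]
tool_rot: [-3.14, -0.001, -0.267]
force: [-0.5, -0.1, 6.2]
width: 44.7
gripper_force: 62.6
clock: 20.8
eef_pos: [455.7, 283.1, 118.5]
tool_rot: [3.14, 0.002, -0.191]
force: [-0.6, 0.6, -2.7]
width: 44.7
gripper_force: 62.3
now [455.7 283.1 118.5] [ 3.14e+00  2.00e-03 -1.91e-01] t 20.8 w 44.7 | rz -0.001 d in cur axes [111.3 476.1   1.1] after turn [111.1 476.2   0.5] n 9.779303842228929
```

Scaled: 46 mm is 0.92, 10.5 mm is 0.21.

```bash

echo '[[[0.12,0.5,0],[0,0,0],35],[[0.21,0.92,0],[0,0,0],35],[[0.21,0.92,0],[0,0,0],35],[[0.21,0.92,0],[0,0,0],35],[[0.21,0.92,0],[0,0,0],35],[[0.21,0.92,0],[0,0,0],35],[[0.21,0.92,0],[0,0,0],35],[[0.21,0.92,0],[0,0,0],35],[[0.21,0.92,0],[0,0,0],35],[[0.21,0.92,0],[0,0,0],35],[[0.12,0.5,0],[0,0,0],35],[[0.07,0.24,0],[0,0,0],35]]' > rows.txt && python3 -m creep rows.txt
echo '[[[0,0,0.5],[0,0,0],35],[[0,0,0.56],[0,0,0],35],[[0,0,0.36],[0,0,0],35],[[0,0,0],[0,0,0],35],[[0,0,0],[0,0,0],35],[[0,0,0],[0,0,0],35],[[0,0,0],[0,0,0],35],[[0,0,0],[0,0,0],35]]' > rows.txt && python3 -m creep rows.txt
python3 to.py 474.8 -205.5 28 -0.19
```

```text
clock: 22.0
eef_pos: [473.4, -208.1, 118.5]
tool_rot: [3.14, 0.002, -0.196]
force: [-0.1, -0.3, -1.1]
width: 45.2
gripper_force: 62.3
clock: 22.8
eef_pos: [475.4, -204.7, 49.6]
tool_rot: [3.141, -0.002, -0.19]
force: [0.1, -0.0, -2.9]
width: 44.7
gripper_force: 62.2
now [ 475.4 -204.7   49.6] [ 3.141e+00 -2.000e-03 -1.900e-01] t 22.8 w 44.7 | rz -0.0 d in cur axes [-0.5  0.9 21.6] after turn [-0.5  0.9 21.6] n 0.4334511252791851
```

Scaled: 10 mm is 0.2, 8 mm is 0.16.

```bash

echo '[[[0,0.01,0.2],[0,0,0],35],[[0,0,0.16],[0,0,0],35],[[0,0,0.07],[0,0,0],35],[[0,0,0],[0,0,0],35],[[0,0,0],[0,0,0],35]]' > rows.txt && python3 -m creep rows.txt
python3 to.py 474.8 -205.5 28 -0.19
echo '[[[0,0,0],[0,0,0],62],[[0,0,0],[0,0,0],62],[[0,0,0],[0,0,0],62],[[0,0,0],[0,0,0],62],[[0,0,-0.3],[0,0,0],62],[[0,0,-0.7],[0,0,0],62],[[0,0,-0.8],[0,0,-0.0223],70],[[0,0,0],[0,0,-0.0236],75],[[0,0,0],[0,0,0],75],[[0,0,0],[0,0,0],75]]' > rows.txt && python3 -m creep rows.txt
python3 to.py 475.4 133.9 118 -0.046
```

```text
clock: 23.3
eef_pos: [474.2, -205.0, 27.9]
tool_rot: [-3.141, 0.001, -0.19]
force: [-2.7, 0.9, 10.7]
width: 44.8
gripper_force: 63.9
now [ 474.2 -205.    27.9] [-3.141e+00  1.000e-03 -1.900e-01] t 23.3 w 44.8 | rz -0.0 d in cur axes [ 0.6  0.4 -0.1] after turn [ 0.6  0.4 -0.1] n 0.015445668379496715
clock: 24.3
eef_pos: [474.3, -204.9, 116.9]
tool_rot: [-3.141, 0.001, -0.048]
force: [0.4, -0.6, -0.5]
width: 75.0
gripper_force: 0.0
now [ 474.3 -204.9  116.9] [-3.141e+00  1.000e-03 -4.800e-02] t 24.3 w 75.0 | rz -0.002 d in cur axes [ -15.1 -338.5   -0.9] after turn [ -14.5 -338.5   -1.1] n 6.776341929668069
```

Scaled: -46 mm is -0.92, 30 mm is 0.6.

```bash

echo '[[[-0.02,-0.5,0],[0,0,0],75],[[-0.04,-0.92,0],[0,0,0],75],[[-0.04,-0.92,0],[0,0,0],75],[[-0.04,-0.92,0],[0,0,0],75],[[-0.04,-0.92,0],[0,0,0],75],[[-0.04,-0.92,0],[0,0,0],75],[[-0.04,-0.92,0],[0,0,0],75],[[-0.02,-0.5,0],[0,0,0],75],[[0,-0.25,0],[0,0,0],75],[[0,0,0.6],[0,0,0],75],[[0,0,0.4],[0,0,0],75],[[0,0,0],[0,0,0],75]]' > rows.txt && python3 -m creep rows.txt
echo '[[[0,0,0],[0,0,0],75],[[0,0,0],[0,0,0],75],[[0,0,0],[0,0,0],75]]' > rows.txt && python3 -m creep rows.txt
python3 to.py 475.4 133.9 10 -0.046
python3 - <<'E'
from h import *
for c,s in (("top",(416,285)),("scene",(235,233))):
    im,d=cams.get_image(c); W=world(c,d)
    m=mask(im,"green"); b=np.zeros_like(m); b[s[1]-35:s[1]+35,s[0]-35:s[0]+35]=1; m&=b&(d>0)
    P=W[m]; z=P[:,2]; p=P[(z>46)&(z<58)]
    print(c,m.sum(),np.percentile(z,[10,50,90]).round(1),rect(p[:,:2]))
E
```

```text
clock: 25.5
eef_pos: [474.3, 131.7, 64.8]
tool_rot: [3.139, 0.006, -0.049]
force: [0.1, -0.1, -0.0]
width: 75.5
gripper_force: 0.0
clock: 25.8
eef_pos: [477.1, 133.3, 68.2]
tool_rot: [-3.141, -0.002, -0.047]
force: [0.2, -0.3, -0.4]
width: 74.9
gripper_force: 0.0
now [477.1 133.3  68.2] [-3.141e+00 -2.000e-03 -4.700e-02] t 25.8 w 74.9 | rz -0.001 d in cur axes [-1.8 -0.5 58.2] after turn [-1.7 -0.5 58.2] n 1.1648704946372492
top 876 [48.6 52.6 54.7] (array([ 472.2, -205.6]), 93.5, 45.6, np.float64(-0.17))
scene 317 [47.6 50.  52.5] (array([ 527.9, -191.3]), 199.8, 70.0, np.float64(0.285))
```

Scaled: 28 mm is 0.56, 20 mm is 0.4.

```bash

echo '[[[-0.02,0,0.56],[0,0,0],75],[[0,0,0.4],[0,0,0],75],[[0,0,0.18],[0,0,0],75],[[0,0,0],[0,0,0],75],[[0,0,0],[0,0,0],75],[[0,0,0],[0,0,0],35],[[0,0,0],[0,0,0],35],[[0,0,0],[0,0,0],35],[[0,0,0],[0,0,0],35],[[0,0,0],[0,0,0],35],[[0,0,0],[0,0,0],35]]' > rows.txt && python3 -m creep rows.txt
echo '[[[0,0,-0.3],[0,0,0],35],[[0,0,-0.7],[0,0,0],35],[[0,0,-0.8],[0,0,0.0223],35],[[0,0,-0.4],[0,0,0.0232],35],[[0,0,0],[0,0,0],35],[[0,0,0],[0,0,0],35],[[0,0,0],[0,0,0],35]]' > rows.txt && python3 -m creep rows.txt
python3 to.py 491.8 -117.5 118 -0.19
```

```text
clock: 27.0
eef_pos: [476.0, 133.9, 11.4]
tool_rot: [-3.141, -0.002, -0.046]
force: [-0.7, -1.6, 6.2]
width: 45.0
gripper_force: 62.0
clock: 27.7
eef_pos: [474.3, 133.6, 119.3]
tool_rot: [3.141, 0.002, -0.188]
force: [-1.3, -0.0, -2.5]
width: 45.1
gripper_force: 62.3
now [474.3 133.6 119.3] [ 3.141e+00  2.000e-03 -1.880e-01] t 27.7 w 45.1 | rz 0.002 d in cur axes [ 64.1 243.4   1.4] after turn [ 64.6 243.2   1.3] n 5.033464739692725
```

Scaled: 45 mm is 0.9, 3.5 mm is 0.07, 0.002 rad is 0.0006.

```bash

echo '[[[0.12,0.5,0],[0,0,0.0006],35],[[0.24,0.9,0],[0,0,0],35],[[0.24,0.9,0],[0,0,0],35],[[0.24,0.9,0],[0,0,0],35],[[0.24,0.9,0],[0,0,0],35],[[0.12,0.5,0],[0,0,0],35],[[0.07,0.26,0],[0,0,0],35],[[0,0,0],[0,0,0],35],[[0,0,0.5],[0,0,0],35],[[0,0,0.56],[0,0,0],35],[[0,0,0.36],[0,0,0],35],[[0,0,0],[0,0,0],35]]' > rows.txt && python3 -m creep rows.txt
echo '[[[0,0,0],[0,0,0],35],[[0,0,0],[0,0,0],35],[[0,0,0],[0,0,0],35],[[0,0,0],[0,0,0],35]]' > rows.txt && python3 -m creep rows.txt
python3 to.py 491.8 -117.5 28.5 -0.19
```

```text
clock: 28.9
eef_pos: [489.6, -113.6, 46.9]
tool_rot: [-3.14, 0.006, -0.188]
force: [-0.1, -0.2, -1.7]
width: 44.8
gripper_force: 62.0
clock: 29.3
eef_pos: [492.2, -116.9, 50.1]
tool_rot: [-3.142, -0.002, -0.191]
force: [-0.6, -0.1, -1.7]
width: 44.9
gripper_force: 62.0
now [ 492.2 -116.9   50.1] [-3.142e+00 -2.000e-03 -1.910e-01] t 29.3 w 44.9 | rz -0.001 d in cur axes [-0.3  0.7 21.6] after turn [-0.3  0.7 21.6] n 0.43319604027086733
```

Scaled: 10 mm is 0.2, 8 mm is 0.16.

```bash

echo '[[[0,0.014,0.2],[0,0,0],35],[[0,0,0.16],[0,0,0],35],[[0,0,0.07],[0,0,0],35],[[0,0,0],[0,0,0],35],[[0,0,0],[0,0,0],35]]' > rows.txt && python3 -m creep rows.txt
python3 to.py 491.8 -117.5 28.5 -0.19
echo '[[[0,0,0],[0,0,0],62],[[0,0,0],[0,0,0],62],[[0,0,0],[0,0,0],62],[[0,0,0],[0,0,0],62],[[0,0,-0.3],[0,0,0],62],[[0,0,-0.7],[0,0,0],62],[[0,0,-0.8],[0,0,0],70],[[0,-0.8,-0.6],[0,0,0],75],[[0,-0.9,0],[0,0,0],75],[[0,-0.9,0],[0,0,0],75],[[0,-0.9,0],[0,0,0],75],[[0,-0.9,0],[0,0,0],75]]' > rows.txt && python3 -m creep rows.txt
echo '[[[0,-0.6,0],[0,0,0],75],[[0,0,0],[0,0,0],75],[[0,0,0],[0,0,0],75]]' > rows.txt && python3 -m creep rows.txt
python3 - <<'E'
from h import *
im,d=cams.get_image("top"); W=world("top",d)
for n,b0,s in (("red",(582.4,-227.9),(430,234)),("blue",(565.4,-316.5),(466,238)),("green",(472.3,-206.5),(416,285)),("yellow",(489.6,-118.2),(378,277))):
    m=mask(im,n); b=np.zeros_like(m); b[s[1]-35:s[1]+35,s[0]-35:s[0]+35]=1; m&=b&(d>0)
    P=W[m]; z=P[:,2]; p=P[(z>46)&(z<58)]; p=p[np.linalg.norm(p[:,:2]-b0,axis=1)<60]
    r=rect(p[:,:2]); print(n,m.sum(),np.percentile(z,[10,50,90]).round(1),r,(r[0]-b0).round(1))
cv2.imwrite("pics/top9.png",cv2.resize(im[180:340,330:510],None,fx=3,fy=3))
E
```

```text
clock: 29.8
eef_pos: [491.0, -117.6, 28.4]
tool_rot: [-3.141, 0.001, -0.192]
force: [-2.3, 1.2, 11.4]
width: 44.8
gripper_force: 63.9
now [ 491.  -117.6   28.4] [-3.141e+00  1.000e-03 -1.920e-01] t 29.8 w 44.8 | rz -0.002 d in cur axes [ 0.8 -0.3 -0.1] after turn [ 0.8 -0.3 -0.1] n 0.01692785655344667
clock: 31.0
eef_pos: [533.3, 100.2, 147.9]
tool_rot: [-3.142, -0.0, -0.191]
force: [0.8, -0.7, 0.1]
width: 75.0
gripper_force: 0.0
clock: 31.3
eef_pos: [538.6, 128.2, 147.5]
tool_rot: [3.141, 0.001, -0.189]
force: [-0.2, -0.9, 0.2]
width: 75.3
gripper_force: 0.0
red 905 [42.7 52.5 54.9] (array([ 581.2, -228.4]), 94.4, 46.9, np.float64(-0.192)) [-1.2 -0.5]
blue 883 [39.7 52.5 54.9] (array([ 565.7, -316.7]), 94.1, 47.1, np.float64(-0.188)) [ 0.3 -0.2]
green 876 [48.5 52.4 54.8] (array([ 472.3, -205.9]), 93.7, 45.6, np.float64(-0.173)) [0.  0.6]
yellow 821 [49.6 52.6 54.7] (array([ 488.2, -118.8]), 93.9, 45.7, np.float64(-0.19)) [-1.4 -0.6]
```

View pics/top9.png

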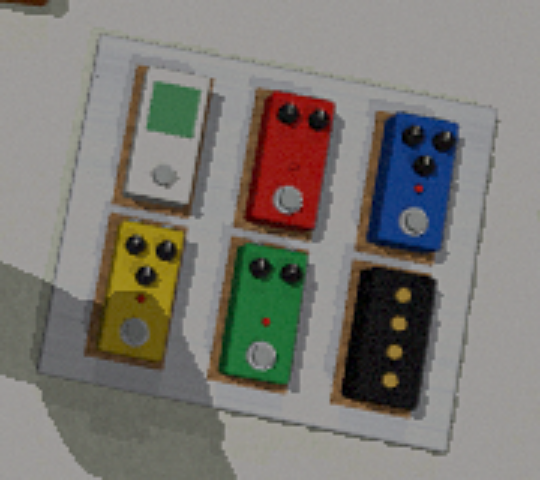

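All four pedals are upright and in their bays: red at crop pixel (290,160), blue (420,180), green (265,315), yellow (140,290). Each is within 1.5 mm of its bay centre and about 1° of square, so I am handing the job in.

```bash
python3 -c "
from cell import ctrl; print(ctrl.finish_job())"
```

```text
the job is handed in; nothing more can be done
None
```

The job is handed in at about 31 s of the 106 s: all four pedals stand upright in their bays, by the top camera within about 1.5 mm of centre and 1° of square, with red and blue in the tuner's row and green (the larger one) and yellow in the power unit's row; the spool, multimeter and parts tin were never approached.

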